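# Open the air sampler's inlet and hold its probe arm out at the set mark

### The job

Get the air sampler ready to draw a sample: first, while its probe arm is still locked in, turn the round orange inlet cap anticlockwise (seen from above) to its stop; then push the red lock button on the white housing fully down, grip the blue pull handle and draw the probe arm out until its black pointer is level with the red set marker on the scale. The arm is sprung and would slip back in, so finish still gripping the handle and holding the arm steady at the mark; do not shift the red marker or disturb the timer, the vial and the grey slide box that stand around.

Things in the scene. Friction and masses are not known exactly. Their poses are not given: they have to be found in the camera images.
- sampler: air sampler, fixed: aluminium base plate 345 x 110 x 8 mm (x from -60 to +285 mm), white housing 110 x 96 mm, 72 mm high, a probe arm drawing out of its end, a white scale bar (top 22 mm high, 10 mm ticks) at y = -42 mm. Origin on the worktop under the housing's middle; x: the way the arm draws out (roughly to the robot's right), y: away from the robot, z up.
- pull_handle (a point): blue upright handle block on the probe arm, 14 mm along x (drawing direction), 34 mm along y; top 16 mm above its origin, free to grip to 25 mm below it. Origin: its middle, 90 mm above the worktop; with the arm in at x = 115 mm, y = 0 of the sampler; axes as the sampler's. Below runs the arm's tube (18 mm, collar 25 mm; axis 45 mm above the worktop).
- cap_grip (a point): middle (81 mm above the worktop, on the axis) of the round orange inlet cap, 38 mm in diameter, 28 mm high (66 to 94 mm above the worktop), on a narrower neck at the end of the probe arm, 70 mm further out than the handle; it turns about a vertical axis; a white line on its top shows how it stands.
- button_top (a point): middle of the top face of the red round lock button, 24 mm in diameter, on top of the housing 33 mm towards the arm from the housing's middle; 82 mm above the worktop when up (10 mm proud of the housing).
- pointer_tip (a point): tip of the black pointer, 2.4 mm wide, that is fixed to the probe arm below the handle's middle and reaches to the scale bar, 34 mm above the worktop; axes as the sampler's.
- marker_tip (a point): tip of the red set marker, a rider 7 mm wide on the scale bar, 31 mm above the worktop; axes as the sampler's. It slides if pushed with more than 3 N. The pointer is at the mark when the two tips have the same x in the sampler's frame.
- inlet_cap (a joint): turn of the cap, rad: 0 closed, grows anticlockwise seen from above to the stop at 1.4 (open); starts between 0 and 0.2. Stiff (0.05 N m), stays where it is left.
- lock_button (a joint): travel of the lock button, m: 0 up (arm locked in), 0.006 fully down (arm free; from 0.0045). It yields at about 2.5 N and stays down by itself.
- probe_arm (a joint): extension of the probe arm, m: 0 in, to 0.14. Locked, it has about 1.5 mm of play. Free, a spring pulls it in with 3 N (in) to 5 N (out).
- set_marker (a joint): place of the red marker on the scale, m: the extension of the probe arm at which the pointer is at the mark (0.06 to 0.115).
- timer: white count-down timer, 62 x 68 x 20 mm, loose, lies on the far side of the sampler. Origin under its middle.
- vial: small vial with a green cap, 25 mm in diameter, 46 mm high, loose, stands on the far side of the sampler. Origin under its middle.
- slides: grey slide box, 37 x 97 x 33 mm, loose, stands beyond the outer end of the sampler. Origin under its middle.

How it is judged:
By the outcome, as a careful person would: the job done as asked, in the order asked, and still so for the second after the job is handed in, while the arm keeps its last pose, push and grip.
It also fails if it takes over 51 s, if anything falls off the work surface, if the arm or the gripper's body presses on something with over 40 N, if the wrist force passes 120 N, or if a joint passes its speed limit or range.

### The arm

A 6-joint arm with a two-finger parallel gripper is mounted at the origin on a cart in front of the work surface, level with it; the furniture and walls round the work are solid. World frame = base frame: x ahead of the robot, y to its left, z up, the work surface at z = 0. Lengths are in m, angles in rad, forces in N, time in s.
With the tool pointing down it reaches from about 0.275 to 0.725 m from the base axis. Payload 15.9 kg.
Tool frame: the origin (TCP) lies between the finger pads; the fingertips stand 11 mm ahead of it and the grasp point (between the pads) lies 8 mm behind it (bot.nose_length is the distance from the TCP to the fingertips, in m); z points along the fingers, x is the direction in which the jaws open and shut, and the axes are right-handed (so a half turn about z gives the same grasp; the last joint's range is limited). The gripper opens to 85 mm and grips with 20 to 120 N. Pads are 22 mm wide; open, the fingers measure 114 mm over their backs; the gripper's body (76 mm by 85 mm) begins 54 mm behind the grasp point. The pads swing forward as they close: fully open they stand 13 mm farther back than shut.
Start: joints at [-1.342, 0.213, -0.034, 1.323, 0, 1.571], TCP at [0.113, -0.487, 0.242] pointing down, gripper open.
Joint ranges: [-2.98, 2.98], [-0.74, 1.72], [-1.14, 1.35], [-2.1, 2.04], [-1.57, 1.44], [-3.14, 3.14]. Speed limits (rad/s): [1.89, 1.89, 2.39, 2.57, 3.14, 3.14].

### API

Orientations are given as a 3x3 rotation matrix whose columns are the frame's x, y, z axes.
In Python, from cell import sensors, imaging, job, bot gives the robot as it stands.
- The arm moves only by the shell command python3 -m jog 'ROWS' [FORCE]. ROWS is JSON, a list of rows, each a list of 3 entries, a list of its own where there are three numbers: the closure in counts, from 0 (fully open) to 255 (shut), then the shift along the world's x, y, z in mm, then the turn, a rotation vector about the world's x, y, z in rad. A call has 1 to 10 rows; each row is the pose to reach, as a shift and turn from the pose commanded when the call began; what a row does not reach only later rows make up. A row lasts 1/12 s, in which the tool goes at most 41.7 mm and 7.16 degrees, less where a joint would pass 70% of its speed; a pose out of reach is approached as far as the arm can. A call with a gripper value outside its range is refused whole. The fingers move at their own pace and stop on an object; FORCE is the grip in N (left out, the last holds). Time passes only in rows, so rows that repeat a pose let the fingers close. It gives the time, the measured TCP pose, the force and the opening at its end, in the units of the state.
- sensors.sense(): the state, without advancing time (a new reading comes with each control period).
- imaging.camera(name): name is "scene" or "top" or "wrist"; returns a dict with "pixels" (420x560x3 uint8, red, green, blue), "K" (3x3 intrinsics, pixels), "k1" (the pictures are not rectified: a ray, as slopes to the right and down, at radius r is drawn at 1 + k1 r^2 times it, then the intrinsics apply), "world_from_camera" (4x4, takes a point from camera to world coordinates). Camera axes: x right, y down, z forward; pixel columns grow to the right and rows downward; lengths in m; the calibration is good to about 2 mm. A picture is of the moment at which its call begins. There is no depth.
- job.sign_off(): hands the job in, once; it reports no verdict.
The state is a dict: "time": time; "qpos": joint angles; "dq": joint speeds; "joint_efforts": joint torques, N m; "position": TCP position; "eef_rot": TCP orientation; "wrist_force": force on the tool from outside, world axes, zero at the start; "ft_torque": the same for the moment, N m; "opening": finger opening in m.
Only numpy, scipy, OpenCV 4.12 (cv2) and the standard library are available. Lean on these libraries where they do the work, as an engineer would, in place of code of your own. Each camera call takes 0.05 s, during which the arm holds its last target.

## Working session

There is one attempt and no reset: what is moved stays moved. The work goes in short steps, Python scripts to look and compute and a shell command to move; the robot and the scene stay as the last step left them, time stands still between calls to the robot, and variables do not carry over. Pictures are saved under pics/ and viewed, and the job is handed in when it is done.

```bash
ls; mkdir -p pics
python3 - <<'E'
from cell import sensors, imaging, job, bot
import cv2
s=sensors.sense();print(s)
for n in("scene","top","wrist"):
    c=imaging.camera(n);cv2.imwrite(f"pics/{n}0.png",c["pixels"][:,:,::-1]);print(n,c["K"],c["k1"],c["world_from_camera"])
E
```

```text
pics
{'time': 0.0, 'qpos': array([-1.34198365e+00,  2.13380767e-01, -3.50366107e-02,  1.32347735e+00,
       -2.75392995e-07,  1.57080844e+00]), 'dq': array([-3.54772109e-04, -6.53097977e-05, -6.08066066e-04,  5.20980825e-04,
       -9.03882515e-04,  1.85360772e-04]), 'joint_efforts': array([-5.86253707e-03, -6.86142325e+01,  4.87124777e+01,  1.72473898e-02,
       -4.51358746e-04, -2.92181562e-05]), 'position': array([ 0.1133406 , -0.48666778,  0.24181277]), 'eef_rot': array([[ 2.26809368e-01, -9.73939140e-01, -2.49408807e-04],
       [-9.73938553e-01, -2.26809505e-01,  1.06970958e-03],
       [-1.09840031e-03,  2.88700001e-07, -9.99999397e-01]]), 'wrist_force': array([ 0.55987771, -0.68692122,  0.4421273 ]), 'ft_torque': array([ 0.07569099, -0.04112011,  0.0313203 ]), 'opening': 0.08530640341688948}
scene [[458.98297638   0.         283.53882898]
 [  0.         458.98297638 217.21960828]
 [  0.           0.           1.        ]] -0.153746072456884 [[-0.83879168 -0.27746986  0.46844316  0.11183662]
 [-0.54439385  0.44005613 -0.714133    0.66287188]
 [-0.0079909  -0.85402639 -0.5201
[... 213 characters left out ...]
2828132 [[ 3.10656676e-02 -9.77436761e-01  2.08931334e-01  4.03861106e-01]
 [-9.99516994e-01 -3.05547309e-02  5.67337361e-03 -3.90039928e-02]
 [ 8.38476763e-04 -2.09006666e-01 -9.77913856e-01  8.98989536e-01]
 [ 0.00000000e+00  0.00000000e+00  0.00000000e+00  1.00000000e+00]]
wrist [[315.3831781    0.         283.06293415]
 [  0.         315.3831781  212.40175515]
 [  0.           0.           1.        ]] -0.015479576539306214 [[ 2.27177602e-01 -9.36500818e-01 -2.67126478e-01  1.80331442e-01]
 [-9.73853186e-01 -2.18620433e-01 -6.17663138e-02 -4.70760185e-01]
 [-5.55102803e-04  2.74173895e-01 -9.61679971e-01  3.73488582e-01]
 [ 0.00000000e+00  0.00000000e+00  0.00000000e+00  1.00000000e+00]]
```

View pics/scene0.png

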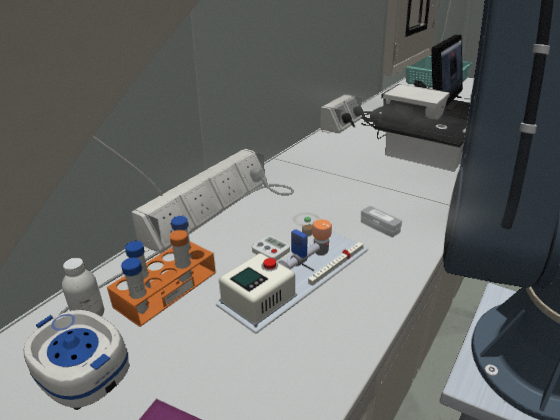

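View pics/top0.png

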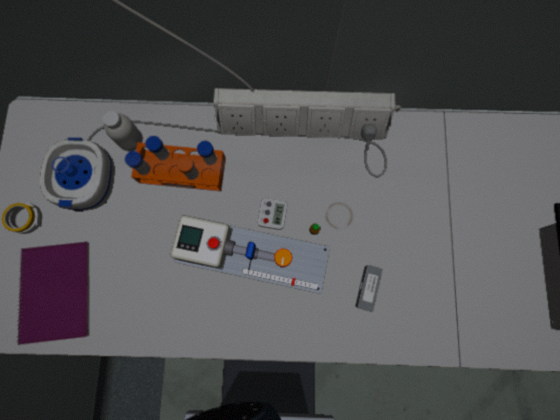

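View pics/wrist0.png

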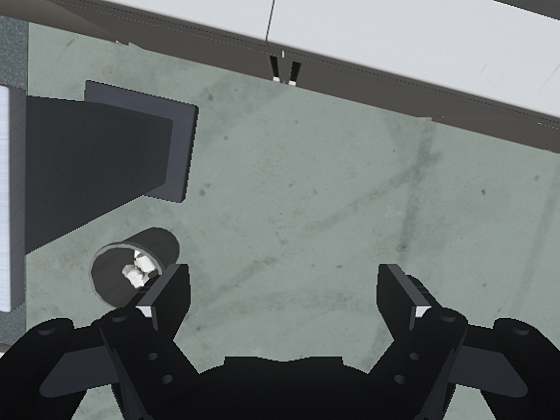

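Run:
```python
import cv2
a=cv2.imread("pics/top0.png")
cv2.imwrite("pics/top0c.png",cv2.resize(a[190:310,160:400],None,fx=3.3,fy=3.3,interpolation=cv2.INTER_CUBIC))
a=cv2.imread("pics/scene0.png")
cv2.imwrite("pics/scene0c.png",cv2.resize(a[195:345,205:415],None,fx=3.8,fy=3.8,interpolation=cv2.INTER_CUBIC))
```

```text
(no output)
```

View pics/top0c.png

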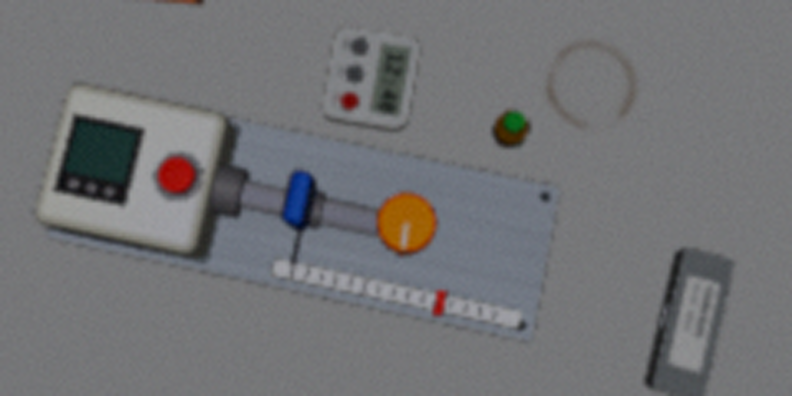

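View pics/scene0c.png

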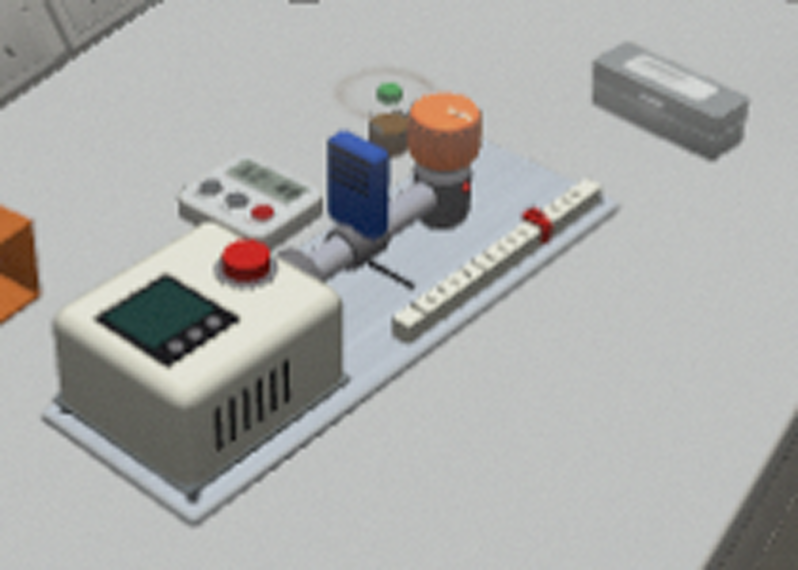

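```bash
cat > h.py <<'E'
import numpy as np, cv2
from scipy.optimize import least_squares
def proj(c,P):
    T=np.linalg.inv(c["world_from_camera"]);r,_=cv2.Rodrigues(T[:3,:3])
    return cv2.projectPoints(np.asarray(P,float).reshape(-1,1,3),r,T[:3,3],c["K"],np.array([c["k1"],0,0,0.]))[0].reshape(-1,2)
def ray(c,uv):
    d=cv2.undistortPoints(np.array(uv,float).reshape(-1,1,2),c["K"],np.array([c["k1"],0,0,0.])).reshape(-1,2)
    d=np.c_[d,np.ones(len(d))]@c["world_from_camera"][:3,:3].T
    return c["world_from_camera"][:3,3],d
def atz(c,uv,z):
    o,d=ray(c,uv);return o+d*((z-o[2])/d[:,2])[:,None]
def S2W(p,P):
    P=np.asarray(P,float).reshape(-1,3);a=p[2];R=np.array([[np.cos(a),-np.sin(a),0],[np.sin(a),np.cos(a),0],[0,0,1]])
    return P@R.T+[p[0],p[1],0]
def W2S(p,P):
    P=np.asarray(P,float).reshape(-1,3);a=p[2];R=np.array([[np.cos(a),-np.sin(a),0],[np.sin(a),np.cos(a),0],[0,0,1]])
    return (P-[p[0],p[1],0])@R
E
cat > fit.py <<'E'
from h import *
from cell import sensors, imaging, job, bot
ct,cs=imaging.camera("top"),imaging.camera("scene")
un=lambda L,f,ox,oy:(np.array(L,float)+.5)/f-.5+[ox,oy]
A=np.array([[185,0,94],[33,0,82],[285,55,8],[285,-55,8]])/1e3
a=un([[406,223],[177,174],[556,186],[529,338]],3.3,160,190)
B=np.array([[185,0,94],[33,0,82],[-60,-55,8],[-60,55,8],[285,-55,8]])/1e3
b=un([[446,114],[246,255],[192,515],[45,410],[617,203]],3.8,205,195)
def res(p):return np.r_[(proj(ct,S2W(p,A))-a).ravel(),(proj(cs,S2W(p,B))-b).ravel()]
s=least_squares(res,[.45,.1,-1.7],loss="soft_l1");print(s.x);print(res(s.x).reshape(-1,2).round(1))
p=s.x;np.save("p.npy",p)
m=un([[441,292],[440,313]],3.3,160,190)
print("marker",W2S(p,atz(ct,m,.028)))
print("pointer",W2S(p,atz(ct,un([[294,262]],3.3,160,190),.034)))
print("capline",W2S(p,atz(ct,un([[404,248],[406,223]],3.3,160,190),.094)))
print("handle top",W2S(p,atz(ct,un([[302,187]],3.3,160,190),.106)))
print(S2W(p,[[.185,0,.081],[.033,0,.082],[.115,0,.09]]))
print("marker scene",W2S(p,atz(cs,un([[538,212]],3.8,205,195),.031)))
E
python3 fit.py
```

```text
[ 0.51118648  0.1436275  -1.74999676]
[[-0.7 -0.8]
 [-1.3 -0.4]
 [ 1.  -0.4]
 [ 0.3  1.1]
 [ 0.2 -1.4]
 [ 0.2 -0.5]
 [ 0.4  1.4]
 [-1.5  0. ]
 [ 1.8 -0.5]]
marker [[ 0.21845981 -0.03586761  0.028     ]
 [ 0.22060831 -0.04958839  0.028     ]]
pointer [[ 0.11772634 -0.0372902   0.034     ]]
capline [[ 0.18880127 -0.01693896  0.094     ]
 [ 0.18677952 -0.00141055  0.094     ]]
handle top [[0.11887214 0.00586777 0.106     ]]
[[ 0.47821155 -0.03841001  0.081     ]
 [ 0.50530446  0.11115594  0.082     ]
 [ 0.49068855  0.03046905  0.09      ]]
marker scene [[ 0.21555033 -0.04284983  0.031     ]]
```

```bash
T='[0,[365,449,0],[0,0,0.384]]'; python3 -m jog '[[0,[365,449,0],[0,0,0.384]],[0,[365,449,0],[0,0,0.384]],[0,[365,449,0],[0,0,0.384]],[0,[365,449,0],[0,0,0.384]],[0,[365,449,0],[0,0,0.384]],[0,[365,449,0],[0,0,0.384]],[0,[365,449,0],[0,0,0.384]],[0,[365,449,0],[0,0,0.384]],[0,[365,449,0],[0,0,0.384]],[0,[365,449,0],[0,0,0.384]]]' 40
```

```text
time: 1.08
position: [0.3771, -0.1617, 0.2425]
eef_rot: [[0.575, -0.818, 0.001], [-0.818, -0.575, -0.0], [0.001, -0.0, -1.0]]
wrist_force: [0.3, -2.0, 0.0]
opening: 0.0855
```

```bash
python3 -m jog '[[0,[101,124,0],[0,0,0]],[0,[101,124,0],[0,0,0]],[0,[101,124,0],[0,0,0]],[0,[101,124,0],[0,0,0]],[0,[101,124,0],[0,0,0]],[0,[101,124,0],[0,0,0]],[0,[101,124,0],[0,0,0]]]'
python3 - <<'E'
from h import *
from cell import imaging
c=imaging.camera("wrist");np.save("w1.npy",c,allow_pickle=True);cv2.imwrite("pics/w1.png",cv2.resize(c["pixels"][:,:,::-1],None,fx=1.4,fy=1.4,interpolation=cv2.INTER_CUBIC))
p=np.load("p.npy");print(proj(c,S2W(p,np.array([[185,0,94],[33,0,82],[285,55,8],[285,-55,8],[115,0,106]])/1e3))*1.4)
E
```

```text
time: 1.67
position: [0.4769, -0.0398, 0.2421]
eef_rot: [[0.576, -0.818, -0.001], [-0.818, -0.576, -0.0], [-0.0, 0.001, -1.0]]
wrist_force: [0.1, -0.9, -0.6]
opening: 0.0852
[[396.60270802 278.56209265]
 [222.55880466 102.16012927]
 [523.70420814 292.10774087]
 [430.65705419 374.21360832]
 [313.9944745  201.67947467]]
```

View pics/w1.png

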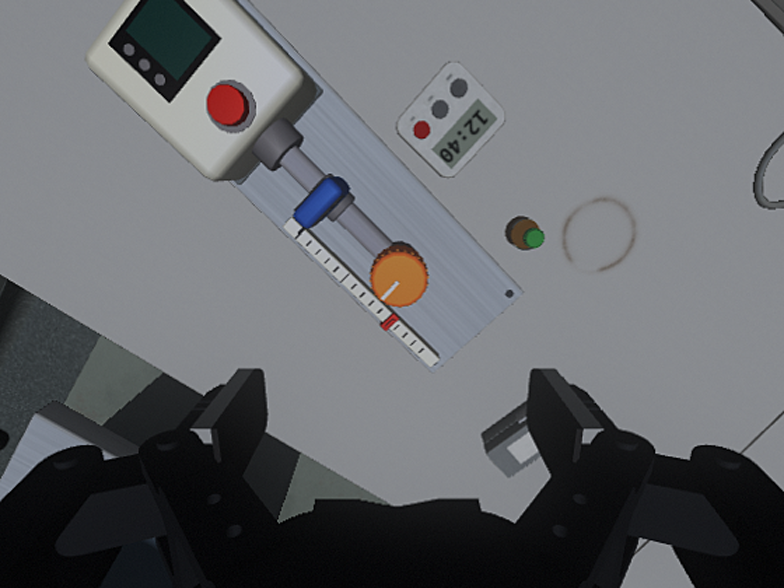

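```bash
cat >> fit.py <<'E'
print("---- with wrist")
cw=np.load("w1.npy",allow_pickle=True).item()
C=np.array([[185,0,94],[33,0,82],[285,55,8],[285,-55,8],[-55,-42,22]])/1e3
w=un([[399,278.5],[227.5,104],[523,293],[435,371]],1.4,0,0);C=C[:4]
def res2(p):return np.r_[res(p)*[.5]*1, 1.0*(proj(cw,S2W(p,C))-w).ravel()]
s=least_squares(res2,p,loss="soft_l1");p=s.x;np.save("p.npy",p);print(p,res2(p)[-8:].reshape(-1,2).round(1))
print("marker",W2S(p,atz(cw,un([[390,318],[394,325],[385,326]],1.4,0,0),.030)))
print("pointer",W2S(p,atz(cw,un([[303,231]],1.4,0,0),.034)))
print("capline",W2S(p,atz(cw,un([[398,282],[383,298],[399,278.5]],1.4,0,0),.094)))
print("handle top",W2S(p,atz(cw,un([[325,196]],1.4,0,0),.106)))
print(S2W(p,[[.185,0,.081],[.033,0,.082],[.115,0,.09]]))
E
python3 fit.py | sed -n '/----/,$p'
python3 - <<'E'
import cv2,numpy as np
c=np.load("w1.npy",allow_pickle=True).item()
cv2.imwrite("pics/w1c.png",cv2.resize(c["pixels"][110:270,190:390,::-1],None,fx=3.7,fy=3.7,interpolation=cv2.INTER_CUBIC))
E
```

```text
---- with wrist
[ 0.51170059  0.14209903 -1.74801333] [[ 0.4  0.4]
 [-1.5 -0.7]
 [ 2.2 -0.5]
 [-1.4  2.5]]
marker [[ 0.21417714 -0.03914525  0.03      ]
 [ 0.22080298 -0.04109606  0.03      ]
 [ 0.21620233 -0.0469888   0.03      ]]
pointer [[ 0.1164318  -0.03594188  0.034     ]]
capline [[ 1.85678312e-01 -2.11315745e-03  9.40000000e-02]
 [ 1.86453034e-01 -1.67686822e-02  9.40000000e-02]
 [ 1.84466776e-01 -2.57639526e-06  9.40000000e-02]]
handle top [[0.11578751 0.00606855 0.106     ]]
[[ 0.47908678 -0.04000352  0.081     ]
 [ 0.50588299  0.10961588  0.082     ]
 [ 0.49142714  0.02890015  0.09      ]]
```

View pics/w1c.png

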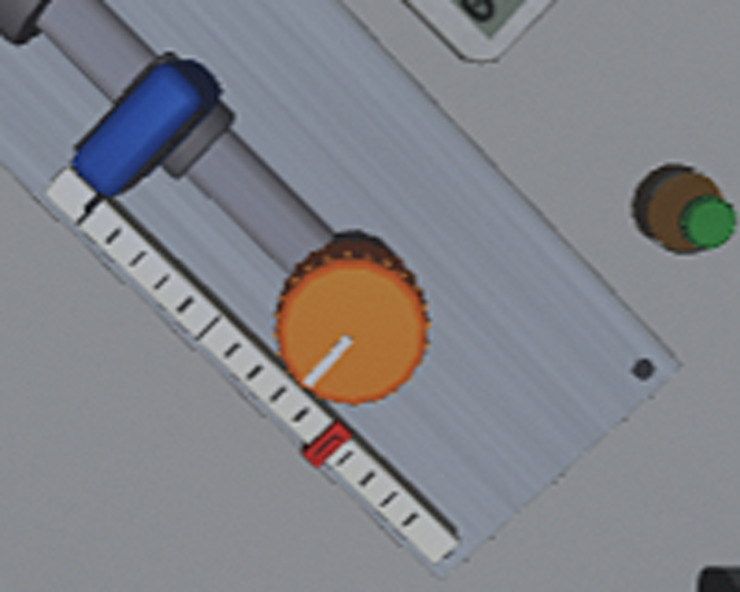

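```bash
python3 -m jog '[[0,[2,0,-40],[0,0,0]],[0,[2,0,-80],[0,0,0]],[0,[2,0,-120],[0,0,0]],[0,[2,0,-150],[0,0,0]],[0,[2,0,-166],[0,0,0]],[0,[2,0,-166],[0,0,0]],[0,[2,0,-166],[0,0,0]]]' 30
python3 - <<'E'
from h import *
from cell import imaging
c=imaging.camera("wrist");cv2.imwrite("pics/w2.png",cv2.resize(c["pixels"][:,:,::-1],None,fx=1.4,fy=1.4,interpolation=cv2.INTER_CUBIC))
c=imaging.camera("scene");cv2.imwrite("pics/s2.png",cv2.resize(c["pixels"][180:330,200:400,::-1],None,fx=3.7,fy=3.7,interpolation=cv2.INTER_CUBIC))
E
```

```text
time: 2.4
position: [0.4787, -0.0403, 0.0766]
eef_rot: [[0.574, -0.819, -0.001], [-0.819, -0.574, 0.0], [-0.001, 0.001, -1.0]]
wrist_force: [-0.6, -0.8, 0.5]
opening: 0.0854
```

View pics/w2.png

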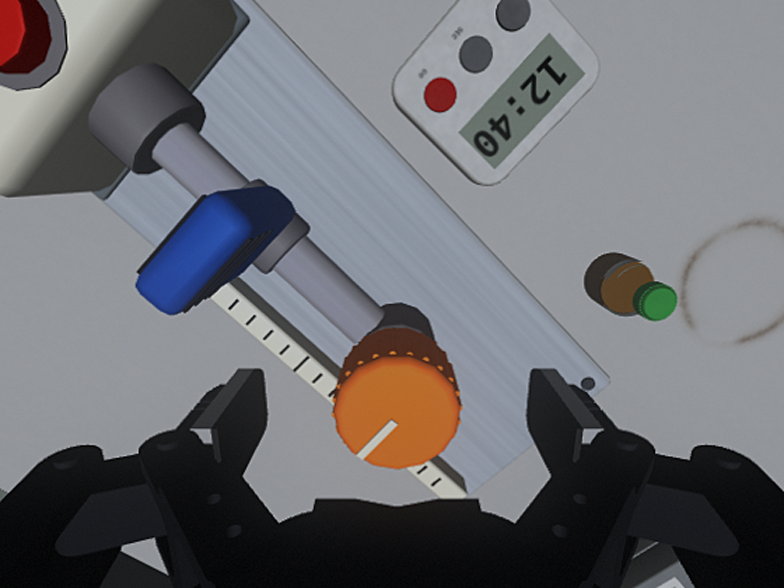

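View pics/s2.png

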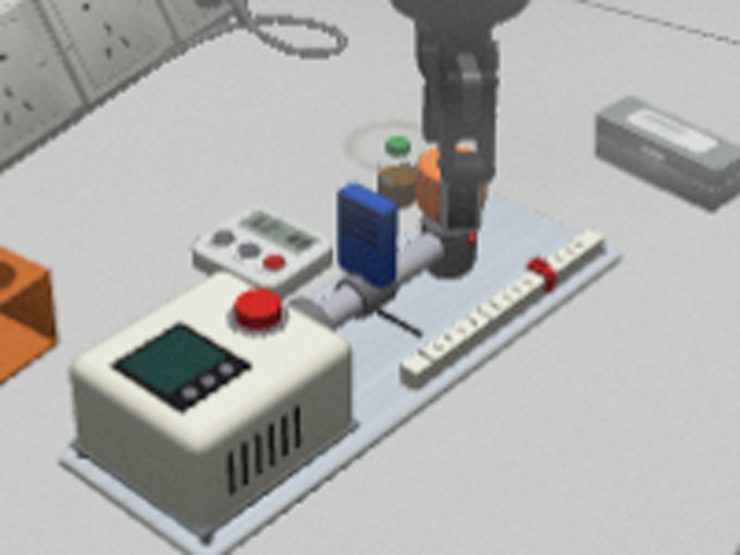

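```bash
python3 -m jog '[[255,[0,0,0],[0,0,0]],[255,[0,0,0],[0,0,0]],[255,[0,0,0],[0,0,0]],[255,[0,0,0],[0,0,0]],[255,[0,0,0],[0,0,0]],[255,[0,0,0],[0,0,0]],[255,[0,0,0],[0,0,0]],[255,[0,0,0],[0,0,0]]]' 30; python3 -c "
from cell import sensors;s=sensors.sense();print(s['ft_torque'],s['qpos'])"
```

```text
time: 3.17
position: [0.4795, -0.0397, 0.0768]
eef_rot: [[0.575, -0.818, 0.001], [-0.818, -0.575, -0.0], [0.001, -0.001, -1.0]]
wrist_force: [-1.3, -0.5, 7.1]
opening: 0.0366
[ 0.00381847  0.37005861 -0.05073821] [-8.24685587e-02  2.72159331e-01 -3.93188018e-01  9.04609491e-01
 -8.44293255e-05  2.44628730e+00]
```

```bash
python3 -m jog '[[255,[0,0,0],[0,0,0.11]],[255,[0,0,0],[0,0,0.22]],[255,[0,0,0],[0,0,0.33]],[255,[0,0,0],[0,0,0.44]],[255,[0,0,0],[0,0,0.55]],[255,[0,0,0],[0,0,0.66]],[255,[0,0,0],[0,0,0.77]],[255,[0,0,0],[0,0,0.88]],[255,[0,0,0],[0,0,0.99]],[255,[0,0,0],[0,0,1.1]]]'; python3 -c "
from cell import sensors;s=sensors.sense();print(s['ft_torque'],s['qpos'])"
```

```text
time: 4.0
position: [0.479, -0.0394, 0.0768]
eef_rot: [[0.989, 0.147, -0.0], [0.147, -0.989, 0.0], [-0.0, -0.0, -1.0]]
wrist_force: [-6.6, 2.2, 10.8]
opening: 0.0365
[ 0.34326005  1.17635596 -0.02645766] [-8.23431820e-02  2.72035724e-01 -3.93593392e-01  9.05379309e-01
  3.41672264e-04  1.34084875e+00]
```

```bash
python3 -m jog '[[255,[0,0,0],[0,0,0.08]],[255,[0,0,0],[0,0,0.14]],[255,[0,0,0],[0,0,0.18]],[255,[0,0,0],[0,0,0.18]]]'
python3 - <<'E'
from h import *
from cell import imaging,sensors
s=sensors.sense();print(s['ft_torque'],s['qpos'])
c=imaging.camera("wrist");cv2.imwrite("pics/w3.png",cv2.resize(c["pixels"][:,:,::-1],None,fx=1.4,fy=1.4,interpolation=cv2.INTER_CUBIC))
E
```

```text
time: 4.33
position: [0.4789, -0.0395, 0.0767]
eef_rot: [[0.948, 0.319, -0.0], [0.319, -0.948, 0.0], [-0.0, -0.0, -1.0]]
wrist_force: [-5.3, 1.6, 12.2]
opening: 0.0369
[0.33014991 1.19809731 0.04364869] [-8.23706158e-02  2.71987230e-01 -3.93678852e-01  9.05515842e-01
  2.32610520e-04  1.16337029e+00]
```

View pics/w3.png

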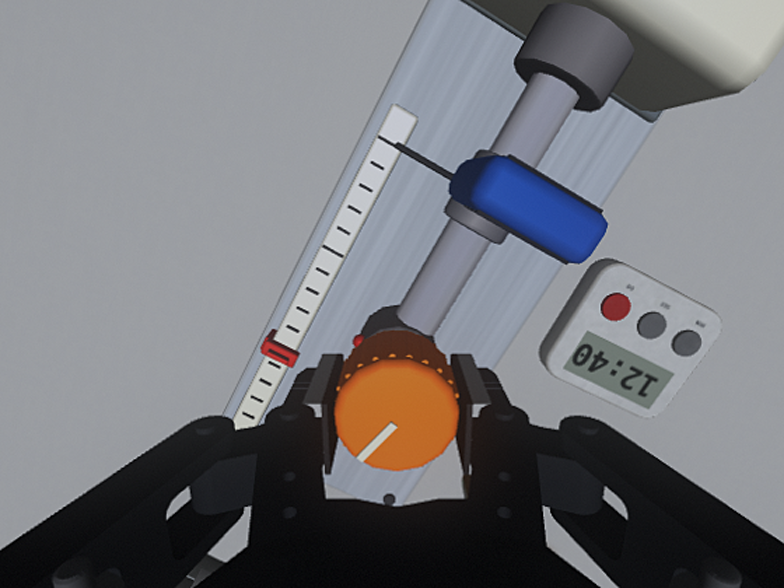

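```bash
python3 -m jog '[[255,[0,0,0],[0,0,0.05]],[255,[0,0,0],[0,0,0.1]],[255,[0,0,0],[0,0,0.15]],[255,[0,0,0],[0,0,0.2]],[255,[0,0,0],[0,0,0.2]],[255,[0,0,0],[0,0,0.2]]]'
python3 - <<'E'
from h import *
from cell import imaging,sensors
s=sensors.sense();print(s['ft_torque'],s['qpos'])
c=imaging.camera("wrist");cv2.imwrite("pics/w4.png",cv2.resize(c["pixels"][:,:,::-1],None,fx=1.4,fy=1.4,interpolation=cv2.INTER_CUBIC))
E
```

```text
time: 4.88
position: [0.4789, -0.0397, 0.0765]
eef_rot: [[0.867, 0.499, -0.0], [0.499, -0.867, -0.0], [-0.001, -0.0, -1.0]]
wrist_force: [-3.6, -1.0, 6.1]
opening: 0.037
[-0.11692338  0.86794406 -0.34026191] [-8.25980788e-02  2.72312050e-01 -3.93821955e-01  9.05141256e-01
 -2.62488447e-04  9.66170473e-01]
```

View pics/w4.png

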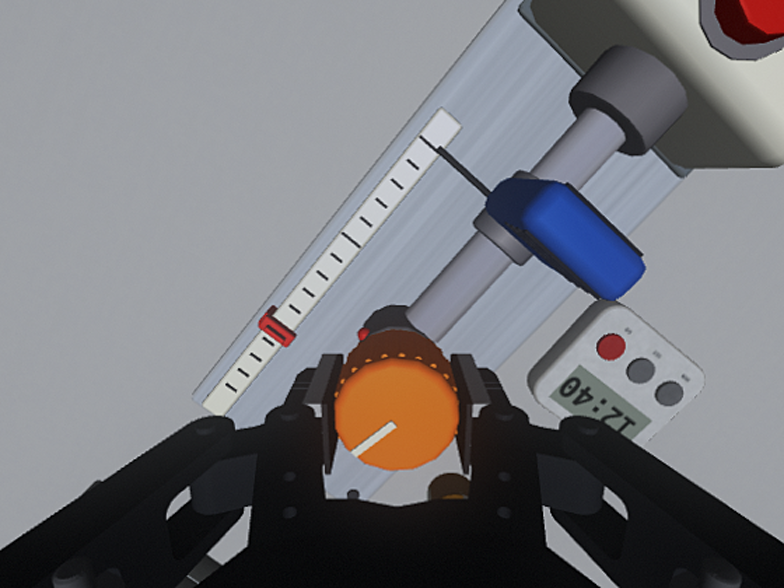

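```bash
python3 -m jog '[[0,[0,0,0],[0,0,0]],[0,[0,0,0],[0,0,0]],[0,[0,0,0],[0,0,0]],[0,[0,0,0],[0,0,0]],[0,[0,0,0],[0,0,0]],[0,[0,0,0],[0,0,0]],[0,[0,0,40],[0,0,0]],[0,[0,0,80],[0,0,0]],[0,[0,0,120],[0,0,0]],[0,[0,0,120],[0,0,0]]]'
python3 - <<'E'
from h import *
from cell import imaging,sensors
s=sensors.sense();print(s['ft_torque'],s['qpos'])
c=imaging.camera("wrist");np.save("w5.npy",c,allow_pickle=True);cv2.imwrite("pics/w5.png",cv2.resize(c["pixels"][:,:,::-1],None,fx=1.4,fy=1.4,interpolation=cv2.INTER_CUBIC))
E
```

```text
time: 5.77
position: [0.482, -0.0399, 0.2033]
eef_rot: [[0.867, 0.499, 0.009], [0.499, -0.867, -0.001], [0.007, 0.005, -1.0]]
wrist_force: [1.5, -0.1, 0.8]
opening: 0.0856
[-0.00433912 -0.10516462 -0.03064209] [-8.25345853e-02  1.81918820e-01 -1.71751717e-01  1.20806412e+00
 -1.70484545e-05  9.66257529e-01]
```

View pics/w5.png

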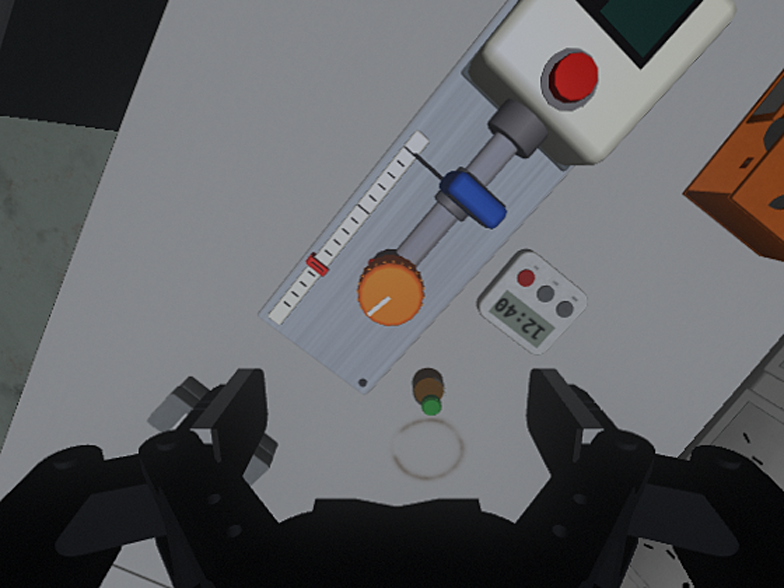

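Run:
```python
from h import *
c=np.load("w5.npy",allow_pickle=True).item();p=np.load("p.npy")
cv2.imwrite("pics/w5c.png",cv2.resize(c["pixels"][170:250,230:330,::-1],None,fx=7,fy=7,interpolation=cv2.INTER_CUBIC))
q=W2S(p,atz(c,np.array([[390,293],[388,298],[369,315]])/1.4,.094));print(q)
for a,b in((0,2),(1,2)):print(np.degrees(np.arctan2(*(q[b]-q[a])[1::-1])))
```

```text
[[ 0.18385462 -0.00186549  0.094     ]
 [ 0.18684657 -0.00084629  0.094     ]
 [ 0.20166169 -0.00269779  0.094     ]]
-2.6760544520079192
-7.123535042085199
```

View pics/w5c.png

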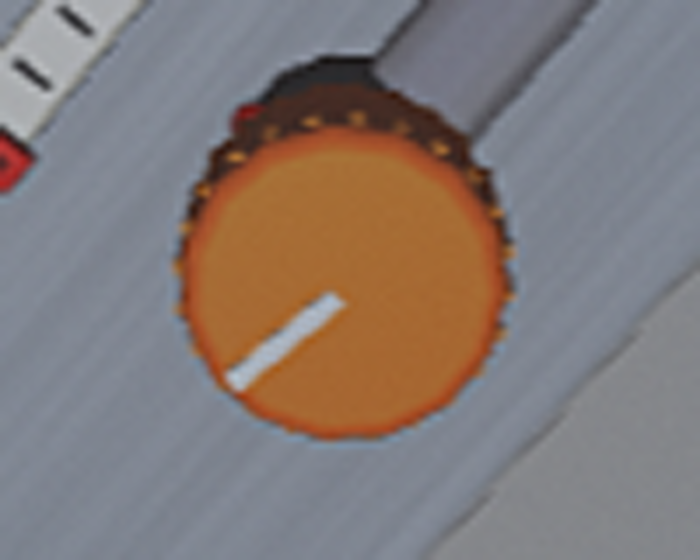

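Run:
```python
from h import *
p=np.load("p.npy")
for f,uv,k,o in(("w1",[[348,341],[308,385]],3.7,[190,110]),("w5",[[336,300],[235,381]],7,[230,170])):
    c=np.load(f+".npy",allow_pickle=True).item()
    q=W2S(p,atz(c,(np.array(uv)+.5)/k-.5+o,.094));print(np.degrees(np.arctan2(*(q[1]-q[0])[1::-1])))
```

```text
-86.09664372499259
-10.226185162307031
```

```bash
python3 -m jog '[[255,[7,38,0],[0,0,0.12]],[255,[14,76,0],[0,0,0.24]],[255,[21,114,0],[0,0,0.36]],[255,[27,150,-10],[0,0,0.48]],[255,[27,150,-30],[0,0,0.6]],[255,[27,150,-40],[0,0,0.72]],[255,[27,150,-40],[0,0,0.84]],[255,[27,150,-40],[0,0,0.873]],[255,[27,150,-40],[0,0,0.873]],[255,[27,150,-40],[0,0,0.873]]]'
python3 - <<'E'
from h import *
from cell import imaging,sensors
s=sensors.sense();print(s['ft_torque'],s['qpos'])
c=imaging.camera("wrist");np.save("w6.npy",c,allow_pickle=True);cv2.imwrite("pics/w6.png",cv2.resize(c["pixels"][:,:,::-1],None,fx=1.4,fy=1.4,interpolation=cv2.INTER_CUBIC))
p=np.load("p.npy");print(proj(c,S2W(p,[.033,0,.082]))*1.4)
E
```

```text
time: 6.65
position: [0.5059, 0.1103, 0.1557]
eef_rot: [[0.177, 0.984, -0.001], [0.984, -0.177, -0.0], [-0.0, -0.001, -1.0]]
wrist_force: [-0.2, -0.0, 0.6]
opening: 0.0003
[-0.03254699  0.01698887 -0.00199614] [ 2.14650406e-01  2.81928969e-01 -1.65717859e-01  1.12412820e+00
  9.73274030e-06  3.92190804e-01]
[[394.79632378 320.77781429]]
```

View pics/w6.png

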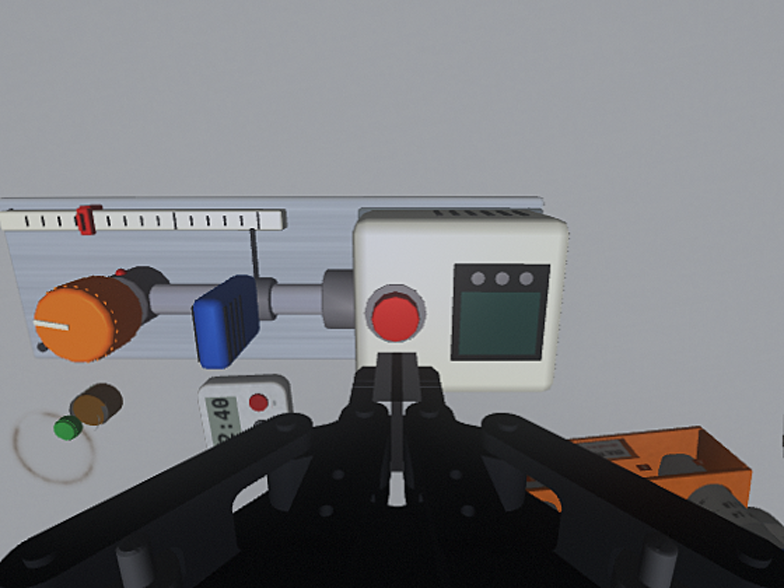

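```bash
python3 -m jog '[[255,[0,-0.5,-30],[0,0,0]],[255,[0,-0.5,-56],[0,0,0]],[255,[0,-0.5,-60],[0,0,0]],[255,[0,-0.5,-63],[0,0,0]],[255,[0,-0.5,-65],[0,0,0]],[255,[0,-0.5,-65],[0,0,0]]]'
```

```text
time: 7.2
position: [0.5068, 0.11, 0.0922]
eef_rot: [[0.175, 0.985, 0.001], [0.985, -0.175, 0.0], [0.0, 0.001, -1.0]]
wrist_force: [-0.6, 0.2, 0.1]
opening: 0.0003
```

```bash
python3 -m jog '[[255,[0,0,-2],[0,0,0]],[255,[0,0,-4],[0,0,0]],[255,[0,0,-5],[0,0,0]],[255,[0,0,-5],[0,0,0]]]'
```

```text
time: 7.53
position: [0.507, 0.11, 0.087]
eef_rot: [[0.175, 0.985, 0.002], [0.985, -0.175, 0.0], [0.001, 0.002, -1.0]]
wrist_force: [2.1, 0.2, 4.3]
opening: 0.0
```

```bash
python3 -m jog '[[255,[0,0,-1],[0,0,0]],[255,[0,0,-1],[0,0,0]],[255,[0,0,-1],[0,0,0]]]';python3 -m jog '[[255,[0,0,-1],[0,0,0]],[255,[0,0,-1],[0,0,0]],[255,[0,0,-1],[0,0,0]]]'
```

```text
time: 7.78
position: [0.5071, 0.11, 0.0868]
eef_rot: [[0.175, 0.985, 0.002], [0.985, -0.175, 0.001], [0.001, 0.002, -1.0]]
wrist_force: [-4.7, -1.9, 21.5]
opening: 0.0003
time: 8.03
position: [0.5072, 0.1101, 0.0867]
eef_rot: [[0.175, 0.985, 0.003], [0.985, -0.175, 0.001], [0.001, 0.003, -1.0]]
wrist_force: [-10.6, -2.5, 38.3]
opening: 0.0002
```

```bash
python3 -m jog '[[255,[0,0,20],[0,0,0]],[255,[0,0,60],[0,0,0]],[130,[-3,-20,85],[0,0,0]],[130,[-10,-50,85],[0,0,0]],[130,[-15,-81,85],[0,0,0]],[130,[-15,-81,85],[0,0,0]],[130,[-15,-81,85],[0,0,0]],[130,[-15,-81,85],[0,0,0]]]'
python3 - <<'E'
from h import *
from cell import imaging,sensors
s=sensors.sense();print(s['ft_torque'],s['qpos'])
c=imaging.camera("wrist");np.save("w7.npy",c,allow_pickle=True);cv2.imwrite("pics/w7.png",cv2.resize(c["pixels"][:,:,::-1],None,fx=1.4,fy=1.4,interpolation=cv2.INTER_CUBIC))
p=np.load("p.npy");print(proj(c,S2W(p,[[.115,0,.106],[.115,-.04,.034]]))*1.4)
E
```

```text
time: 8.7
position: [0.4913, 0.029, 0.1694]
eef_rot: [[0.175, 0.984, 0.0], [0.984, -0.175, 0.0], [0.0, 0.0, -1.0]]
wrist_force: [-0.4, 0.8, -0.1]
opening: 0.0418
[ 0.01953932  0.00897834 -0.03004983] [ 5.88505974e-02  2.22564343e-01 -2.08136549e-01  1.13991669e+00
  2.61315982e-04  2.35210095e-01]
[[395.88704467 327.86312004]
 [396.04726077 224.13894442]]
```

View pics/w7.png

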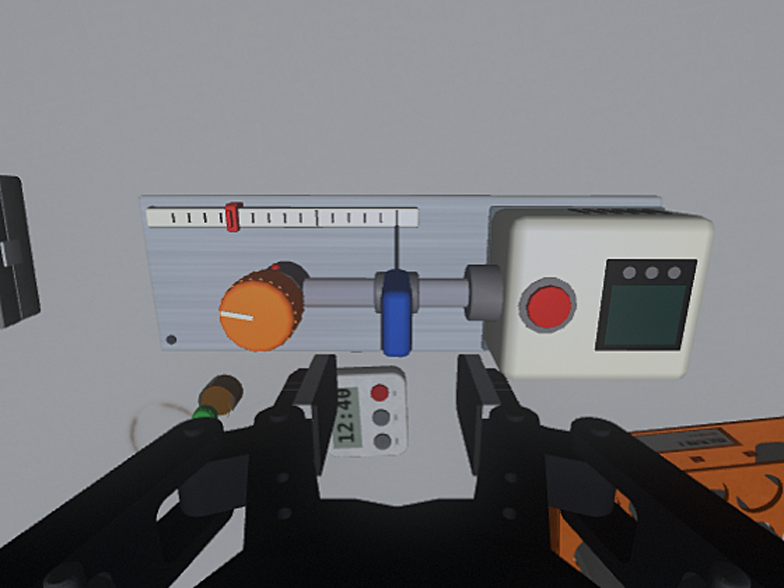

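```bash
python3 -m jog '[[130,[0,0,-40],[0,0,0]],[130,[0,0,-70],[0,0,0]],[130,[0,0,-88],[0,0,0]],[130,[0,0,-88],[0,0,0]],[255,[0,0,-88],[0,0,0]],[255,[0,0,-88],[0,0,0]],[255,[0,0,-88],[0,0,0]],[255,[0,0,-88],[0,0,0]],[255,[0,0,-88],[0,0,0]],[255,[0,0,-88],[0,0,0]]]' 60
```

```text
time: 9.58
position: [0.4921, 0.0288, 0.0828]
eef_rot: [[0.175, 0.985, 0.002], [0.985, -0.175, -0.0], [0.0, 0.002, -1.0]]
wrist_force: [-2.2, -3.0, 7.8]
opening: 0.0134
```

```bash
python3 -m jog '[[255,[-1.8,-9.8,0],[0,0,0]],[255,[-3.5,-19.7,0],[0,0,0]],[255,[-5.3,-29.5,0],[0,0,0]],[255,[-7.1,-39.4,0],[0,0,0]],[255,[-8.8,-49.2,0],[0,0,0]],[255,[-10.6,-59.1,0],[0,0,0]],[255,[-12.3,-68.9,0],[0,0,0]],[255,[-14.1,-78.7,0],[0,0,0]],[255,[-15.9,-88.6,0],[0,0,0]],[255,[-15.9,-88.6,0],[0,0,0]]]'
python3 - <<'E'
from h import *
from cell import imaging,sensors
s=sensors.sense();print(s['ft_torque'],s['qpos'])
c=imaging.camera("wrist");np.save("w8.npy",c,allow_pickle=True);cv2.imwrite("pics/w8.png",cv2.resize(c["pixels"][:,:,::-1],None,fx=1.4,fy=1.4,interpolation=cv2.INTER_CUBIC))
c=imaging.camera("top");np.save("t8.npy",c,allow_pickle=True)
c=imaging.camera("scene");np.save("s8.npy",c,allow_pickle=True)
E
```

```text
time: 10.42
position: [0.4761, -0.0605, 0.0827]
eef_rot: [[0.176, 0.984, 0.002], [0.984, -0.176, 0.001], [0.001, 0.002, -1.0]]
wrist_force: [-2.8, 3.8, 8.3]
opening: 0.0134
[ 0.81109031  0.45113603 -0.04342203] [-0.12699832  0.2627113  -0.38927896  0.91654416  0.00094322  0.04943331]
```

View pics/w8.png

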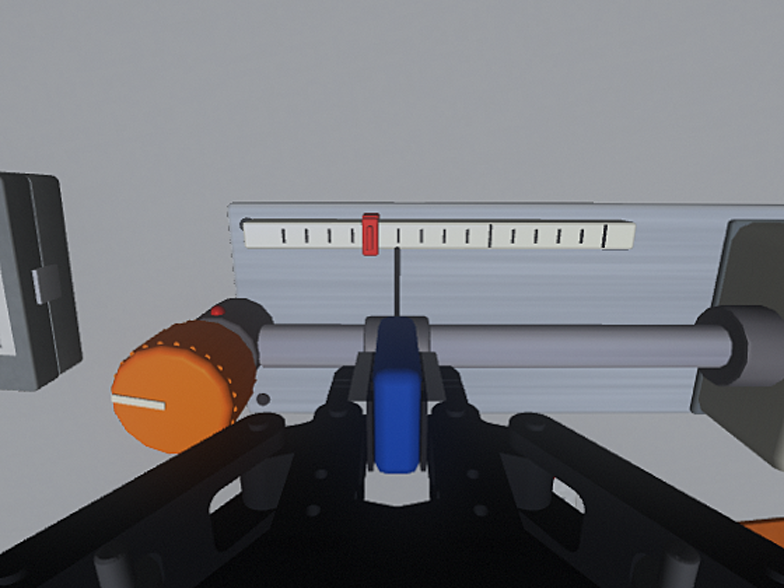

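Run:
```python
import cv2,numpy as np
c=np.load("w8.npy",allow_pickle=True).item()
cv2.imwrite("pics/w8c.png",cv2.resize(c["pixels"][145:215,240:320,::-1],None,fx=8,fy=8,interpolation=cv2.INTER_CUBIC))
```

```text
(no output)
```

View pics/w8c.png

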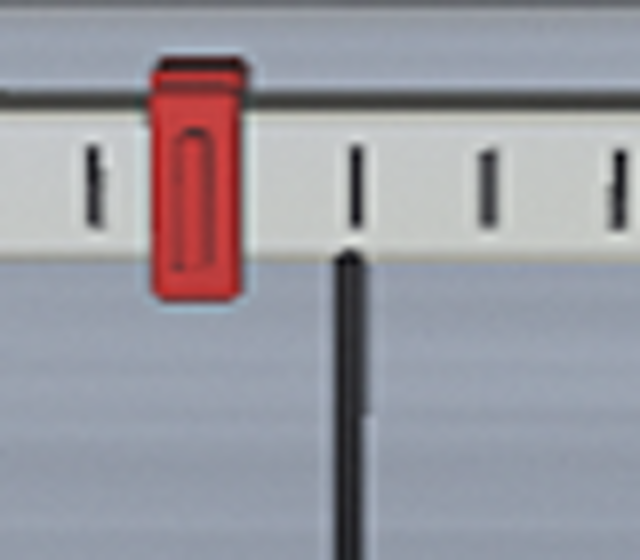

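```bash
cat > m.py <<'E'
from h import *
import sys
f,um,vm,up,vp,k,ox,oy=sys.argv[1],*map(float,sys.argv[2:])
c=np.load(f,allow_pickle=True).item();p=np.load("p.npy")
g=lambda u,v,z:W2S(p,atz(c,(np.array([[u,v]])+.5)/k-.5+[ox,oy],z))[0]
P=g(up,vp,.034)
for z in(.031,.028,.025):M=g(um,vm,z);print(z,M[:2]*1e3,P[:2]*1e3,"marker-pointer mm",(M-P)[0]*1e3)
E
python3 m.py w8.npy 197 290 349 258 8 240 145
```

```text
0.031 [216.68993685 -36.67632667] [205.53064791 -39.56743099] marker-pointer mm 11.159288943865004
0.028 [216.86836864 -36.12652907] [205.53064791 -39.56743099] marker-pointer mm 11.33772073179351
0.025 [217.04680043 -35.57673146] [205.53064791 -39.56743099] marker-pointer mm 11.516152519722016
```

```bash
python3 -m jog '[[255,[-0.9,-5,0],[0,0,0]],[255,[-1.7,-9,0],[0,0,0]],[255,[-2,-11,0],[0,0,0]],[255,[-2,-11,0],[0,0,0]],[255,[-2,-11,0],[0,0,0]],[255,[-2,-11,0],[0,0,0]]]'
python3 - <<'E'
from h import *
from cell import imaging,sensors
c=imaging.camera("wrist");np.save("w9.npy",c,allow_pickle=True);
cv2.imwrite("pics/w9c.png",cv2.resize(c["pixels"][145:215,240:320,::-1],None,fx=8,fy=8,interpolation=cv2.INTER_CUBIC))
E
```

```text
time: 11.07
position: [0.4743, -0.0703, 0.0828]
eef_rot: [[0.175, 0.985, 0.002], [0.985, -0.175, 0.001], [0.001, 0.002, -1.0]]
wrist_force: [-3.2, 3.3, 9.5]
opening: 0.0134
```

View pics/w9c.png

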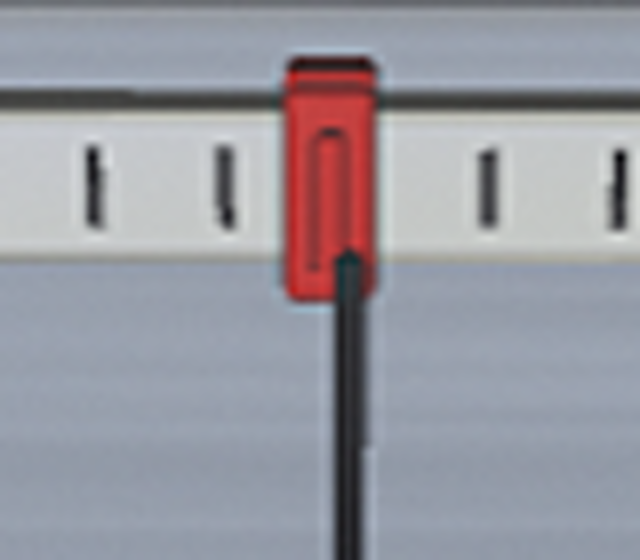

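```bash
python3 m.py w9.npy 330 290 349 258 8 240 145; python3 -m jog '[[255,[-0.25,-1.4,0],[0,0,0]],[255,[-0.25,-1.4,0],[0,0,0]],[255,[-0.25,-1.4,0],[0,0,0]],[255,[-0.25,-1.4,0],[0,0,0]],[255,[-0.25,-1.4,0],[0,0,0]],[255,[-0.25,-1.4,0],[0,0,0]]]'
python3 - <<'E'
from h import *
from cell import imaging,sensors
c=imaging.camera("wrist");np.save("w10.npy",c,allow_pickle=True);
cv2.imwrite("pics/w10c.png",cv2.resize(c["pixels"][145:215,240:320,::-1],None,fx=8,fy=8,interpolation=cv2.INTER_CUBIC))
E
```

```text
0.031 [216.91338177 -36.69219117] [215.52834757 -39.57600193] marker-pointer mm 1.3850342040453434
0.028 [216.93044836 -36.14251131] [215.52834757 -39.57600193] marker-pointer mm 1.4021007898555315
0.025 [216.94751495 -35.59283144] [215.52834757 -39.57600193] marker-pointer mm 1.4191673756657197
time: 11.62
position: [0.474, -0.0716, 0.0827]
eef_rot: [[0.175, 0.985, 0.002], [0.985, -0.175, 0.001], [0.001, 0.002, -1.0]]
wrist_force: [-2.9, 4.2, 8.9]
opening: 0.0132
```

View pics/w10c.png

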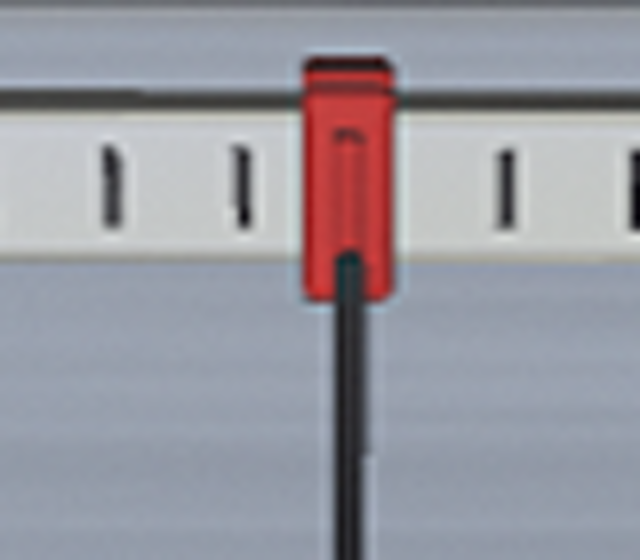

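```bash
python3 m.py w10.npy 349 290 349 258 8 240 145|head -1; python3 -m jog '[[255,[0,0,0],[0,0,0]],[255,[0,0,0],[0,0,0]],[255,[0,0,0],[0,0,0]],[255,[0,0,0],[0,0,0]],[255,[0,0,0],[0,0,0]],[255,[0,0,0],[0,0,0]],[255,[0,0,0],[0,0,0]],[255,[0,0,0],[0,0,0]]]'
python3 - <<'E'
from h import *
from cell import imaging,sensors
c=imaging.camera("wrist")
a=cv2.resize(c["pixels"][145:215,240:320,::-1],None,fx=5,fy=5,interpolation=cv2.INTER_CUBIC)
c2=imaging.camera("scene");b=cv2.resize(c2["pixels"][180:297,210:340,::-1],None,fx=3,fy=3,interpolation=cv2.INTER_CUBIC)[:350]
cv2.imwrite("pics/f.png",np.hstack([a,b]))
cv2.imwrite("pics/f2.png",cv2.resize(c["pixels"][:,:,::-1],None,fx=1.4,fy=1.4))
E
```

```text
0.031 [216.88641909 -36.69638561] [216.89750314 -39.57768232] marker-pointer mm -0.01108405263591794
time: 12.33
position: [0.474, -0.0716, 0.0828]
eef_rot: [[0.175, 0.985, 0.002], [0.985, -0.175, 0.001], [0.001, 0.002, -1.0]]
wrist_force: [-2.0, 4.0, 8.7]
opening: 0.0132
```

View pics/f.png

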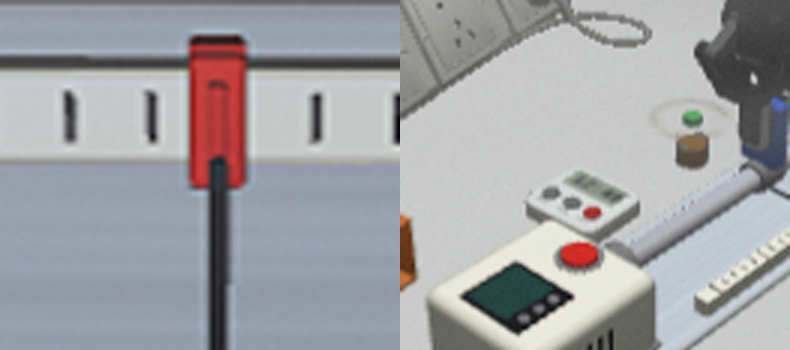

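View pics/f2.png

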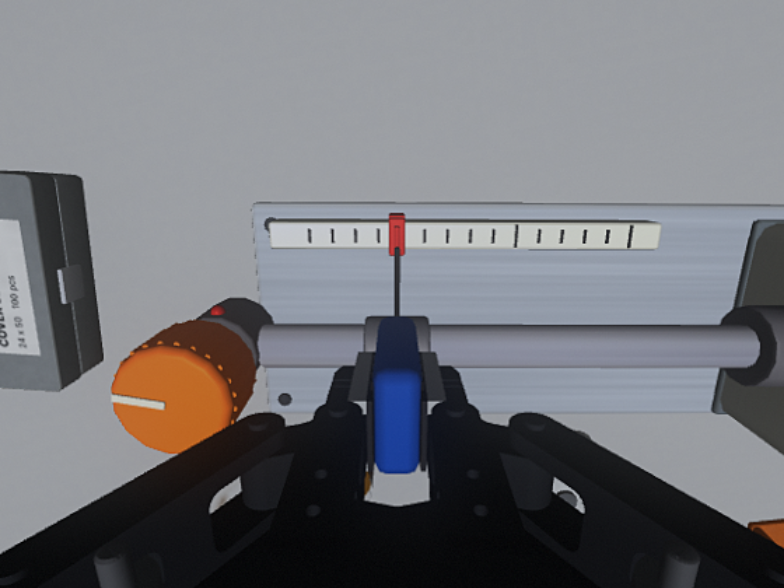

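The pointer at (397,250) meets the middle of the marker. The button is down, the cap line is open, and the slide box, vial and timer look undisturbed. I'm handing in.

```bash
python3 -c "
from cell import job;print(job.sign_off())"
```

```text
the job is handed in; nothing more can be done
None
```

The sampler is ready to draw: I handed the job in at about 12.4 s, still gripping the handle with the arm held at the mark.

- **Cap:** I turned the cap anticlockwise while the arm was locked, until the jaws slipped about 7° at its stop. From the camera, the white line turned about 76°, putting the cap at roughly 1.39 rad against the stop at 1.4. That figure assumes the line lies square to the arm when the cap is closed.
- **Button:** I pushed the button down until it bottomed out, at about 6.2 mm of travel. The force reached 38 N with the closed fingertips. It stayed down, and the arm then drew out freely.
- **Arm:** I drew it out about 102 mm. The pointer and marker tips agree to about 0.1 mm in the wrist camera, and the pose had not moved after another 0.7 s of holding.
- **Surroundings:** The red marker kept its place between the ticks. The slide box, vial and timer looked undisturbed in the last pictures, though I judged those by eye and did not re-measure them.

No check failed. The sampler's fitted position left camera differences of 1–2 pixels, about 1–1.5 mm. The final alignment compares both tips in the same picture, so this hardly affects it.

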